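# Push a culture dish through the swing flap of the dish bay

## Robot

A 6-joint arm with a two-finger parallel gripper is mounted at the origin on a cart in front of the work surface, level with it; the furniture and walls round the work are solid. World frame = base frame: x ahead of the robot, y to its left, z up, the work surface at z = 0. Lengths are in m, angles in degrees, forces in N, time in s.
With the tool pointing down it reaches from about 0.4 to 0.825 m from the base axis. Payload 7 kg.
Tool frame: the origin (TCP) lies midway between the tips of the shut fingers; the grasp point (between the pads) lies 19 mm behind it (r.hold_point_z is the distance from the TCP to the grasp point, in m); x points along the fingers, y is the direction in which the jaws open and shut, and the axes are right-handed (so a half turn about x gives the same grasp; the last joint's range is limited). The gripper opens to 88 mm and grips with 3 to 60 N. Pads are 19 mm wide; open, the fingers measure 130 mm over their backs; the gripper's body (78 mm by 193 mm) begins 47 mm behind the grasp point.
Start: joints at [-59.811, 20.546, 0.682, 0, -70.136, -16.507], TCP at [0.16, -0.656, 0.227] pointing down, gripper open.
Joint ranges: [-176.03, 176.03], [-82.01, 121.73], [-58.28, 71.71], [-173.87, 95.51], [-174.79, -0.11], [-173.66, 173.66]. Speed limits (degrees/s): [136.94, 136.94, 172.46, 180, 180, 180].

## Interface

Orientations are given as [roll, pitch, yaw] about the fixed x, y, z axes, in that order (R = Rz(yaw) Ry(pitch) Rx(roll)).
In Python, from plant import r, viewer, order gives the robot as it stands. The module is installed in compiled form; this text tells all that it offers.
- The arm moves only by the shell command python3 -m creep 'ROWS' [FORCE]. ROWS is JSON, a list of rows, each an object of numbers: "ax", "ay", "az": the turn, a rotation vector about the tool's x, y, z in degrees; "tx", "ty", "tz": the shift along the tool's x, y, z in m; "fingers": the finger opening in m, from 0 to 0.0876. A call has 1 to 5 rows; each row is the pose to reach, as a shift and turn from the pose commanded when the call began, along the tool's axes at that moment; what a row does not reach only later rows make up. A row lasts 1/10 s, in which the tool goes at most 50 mm and 8.59 degrees, less where a joint would pass 70% of its speed; a pose out of reach is approached as far as the arm can. A call with a gripper value outside its range is refused whole. The fingers move at their own pace and stop on an object; FORCE is the grip in N (left out, the last holds). Time passes only in rows, so rows that repeat a pose let the fingers close. It gives the time, the measured TCP pose, the force and the opening at its end, in the units of the state.
- r.get_state(): the state, without advancing time (a new reading comes with each control period).
- viewer.capture(name): name is "scene" or "top" or "wrist"; returns a dict with "pixels" (480x640x3 uint8, blue, green, red), "depth" (480x640 float32, m along the optical axis (not along the pixel's ray), 0 where there is no reading), "fx", "fy", "cx", "cy" (pixels), "rvec" (rotation vector, rad) and "tvec" (3), from world to camera coordinates, as OpenCV has them; the wrist camera has in their place "T_tool_cam" (4x4, takes a point from camera to tool coordinates, whose origin is the TCP and whose axes are the tool frame's). Camera axes: x right, y down, z forward; pixel columns grow to the right and rows downward; lengths in m; the calibration is good to about 2 mm. A picture is of the moment at which its call begins: read the wrist's pose just before it.
- order.close_job(): hands the job in, once; it reports no verdict.
The state is a dict: "time_s": time; "joints": joint angles; "qd": joint speeds; "joint_torque": joint torques, N m; "tcp_pos": TCP position; "eef_rot": TCP orientation; "contact_force": force on the tool from outside, world axes, zero at the start; "moment": the same for the moment, N m; "gripper_width": finger opening in m.
Only numpy, scipy, OpenCV 4.12 (cv2) and the standard library are available. Lean on these libraries where they do the work, as an engineer would, in place of code of your own. Each camera call takes 0.05 s, during which the arm holds its last target.

## Task

With the fingertips, push the lidded culture dish across the worktop into the flared mouth of the aluminium dish bay and on through its hanging flap, until the whole dish is far enough inside for the flap to drop behind it. Then withdraw the fingers so that the flap swings fully shut with the dish resting flat in the bay. The dish must stay on the worktop - do not lift or carry it - and leave the other things where they stand.

Things in the scene. Friction and masses are not known exactly. Their poses are not given: they have to be found in the camera images.
- dish: The clear lidded culture dish standing on the worktop in front of the bay's mouth: round, 58 mm across, 15 mm high (the 58 mm lid skirt spans heights 6 to 15 mm; below it the dish is 54 mm across), about 40 g. Origin: centre of its underside. z is up.
- bay: Dish bay, bare aluminium, fixed to the worktop, no floor or roof (the worktop runs straight in; work from above). Origin: on the worktop below the flap's hinge axis, midway between the hinge posts. x points into the bay, y left, z up. Side rails 26 mm high, x = -30 to 115 mm, inner faces at y = +-38 mm; end wall's inner face at x = 112 mm. Hinge posts at x = 0, y = +-44 to 50 mm, 70 mm high.
- bay_mouth (a point): Centre of the bay's flared mouth, on the worktop, 65 mm before the bay's origin (bay x = -65 mm). From here the 26 mm high rails close in from 112 mm apart to 76 mm apart at bay x = -30 mm.
- flap (a joint): Steel gravity flap: 0 = hanging shut on its stop; grows to 1.35 rad as its lower edge swings into the bay (bay +x); never swings outward. 60 g, opens with under 2 N, falls shut by itself within about 1 s. It would rest on a dish whose near edge is less than 32 mm past the hinge line (bay x = 0); near edge at 35 to 50 mm is right.
- flap_hinge (a point): Middle of the flap's hinge axis (along bay y), 64 mm above the worktop. Nothing solid is here: the flap hangs from the posts by two side arms with inner faces at y = +-34 mm, open between and above. Upright fingers up to 55 mm wide can follow the dish in here, front face up to 44 mm past the hinge line, pushing the plate ahead and up.
- flap_plate (a point): Centre of the flap's plate, which joins the two arms: 72 mm wide, 12 mm high, 3 mm thick; shut, it hangs at heights 6 to 18 mm, 4 mm past the hinge line; its upper edge is 46 mm from the axis.
- stage_ring: Bystander: grey stage insert ring, 52 mm across, 8 mm high, lying left of the bay. Origin: centre of its underside.
- objective_case: Bystander: screw-top objective case with a black lid, 36 mm across, 54 mm high, standing left of the bay. Origin: centre of its underside.
- cap_box: Bystander: flat capillary box, 30 x 85 x 19 mm, lying right of the bay. Origin: centre of its underside; y is its long axis.
- bottle: Bystander: white screw-cap bottle, 48 mm across, 105 mm high, at the right of the worktop. Origin: centre of its underside.
- beaker: Bystander: small glass beaker, 42 mm across, 50 mm high, at the right of the worktop. Origin: centre of its underside.
- forceps: Bystander: steel forceps, 119 mm long, 13 mm wide, 9 mm high, lying at the right front. Origin: centre of its underside; y is its long axis.
Not all that is in view belongs to the job. Several things look just like the dish: the one meant starts nearest to the robot's base.

How it is judged:
By the outcome, as a careful person would: the job done as asked, in the order asked, and still so for the second after the job is handed in, with the robot touching nothing.
It also fails if it takes over 51 s, if anything falls off the work surface, if the arm or the gripper's body presses on something with over 40 N, if the wrist force passes 120 N, or if a joint passes its speed limit or range.

## Working session

There is one attempt and no reset: what is moved stays moved. The work goes in short steps, Python scripts to look and compute and a shell command to move; the robot and the scene stay as the last step left them, time stands still between calls to the robot, and variables do not carry over. Pictures are saved under pics/ and viewed, and the job is handed in when it is done.

```bash
mkdir -p pics; ls; python3 - <<'E'
from plant import r,viewer,order
import cv2,numpy as np
print(r.get_state())
for n in ("scene","top"):
    c=viewer.capture(n); cv2.imwrite(f"pics/{n}0.png",c["pixels"]); np.savez(f"{n}0.npz",**c)
    print(n,c["fx"],c["cx"],c["cy"],np.ravel(c["rvec"]),np.ravel(c["tvec"]))
E
```

```text
pics
{'time_s': 0.0, 'joints': array([-5.98107777e+01,  2.05912741e+01,  6.34274506e-01, -2.03230218e-02,
       -7.01337851e+01, -1.65061203e+01]), 'qd': array([-0.03239987,  0.01469428,  0.06890787, -0.05891739, -0.039511  ,
        0.01616303]), 'joint_torque': array([-4.64042841e-04, -5.82710266e+01,  2.93048608e+01,  6.99710190e+00,
        6.69584144e-03, -9.17395141e-05]), 'tcp_pos': array([ 0.15953105, -0.65538989,  0.22562765]), 'eef_rot': array([ 94.6236264 ,  89.90722618, 108.29980693]), 'contact_force': array([-0.46492762, -0.16857713, -0.8067118 ]), 'moment': array([-0.00118965,  0.00947684,  0.03521651]), 'gripper_width': 0.08760848184525302}
scene 462.6951511129807 315.11408009712727 239.22850335068574 [ 1.99145277 -0.12079127  0.04403236] [-0.46211094  0.11505459  0.93109335]
top 464.8132485539661 327.406572414939 241.9650575662125 [ 2.1408607  -2.1090075   0.20919465] [0.01278693 0.46311431 0.95102816]
```

View pics/scene0.png

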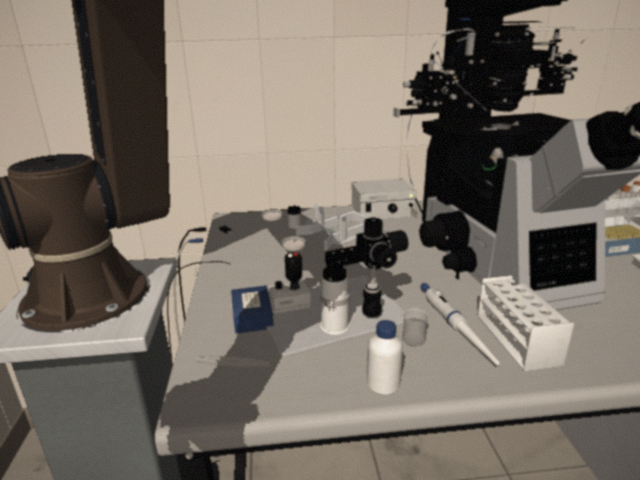

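View pics/top0.png

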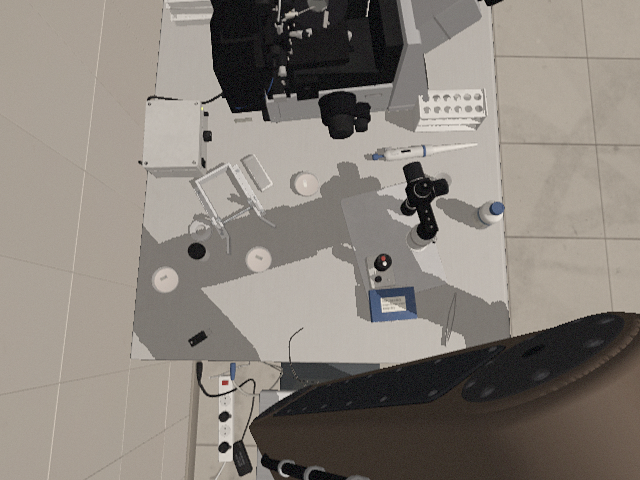

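```bash
cat > h.py <<'E'
import numpy as np,cv2
def world(c,u,v,z=0.0):
    R=cv2.Rodrigues(np.asarray(c["rvec"],float))[0];t=np.ravel(c["tvec"])
    d=R.T@np.array([(u-c["cx"])/c["fx"],(v-c["cy"])/c["fy"],1]);o=-R.T@t
    return o+d*(z-o[2])/d[2]
def pix(c,P):
    R=cv2.Rodrigues(np.asarray(c["rvec"],float))[0];t=np.ravel(c["tvec"])
    p=R@np.asarray(P,float)+t
    return c["fx"]*p[0]/p[2]+c["cx"],c["fy"]*p[1]/p[2]+c["cy"]
E
python3 - <<'E'
import numpy as np,cv2
from h import *
c=dict(np.load("top0.npz"))
for uv in [(259,259),(165,279),(305,183)]: 
    w=world(c,*uv,0.015);print(uv,w,np.hypot(w[0],w[1]))
im=c["pixels"][140:300,140:340]
cv2.imwrite("pics/top0c.png",cv2.resize(im,None,fx=4,fy=4,interpolation=cv2.INTER_CUBIC)[:600])
E
```

```text
(259, 259) [0.42815365 0.16855478 0.015     ] 0.4601372173952055
(165, 279) [0.38125775 0.36993729 0.015     ] 0.5312354230691578
(305, 183) [0.60318739 0.07208869 0.015     ] 0.607479881320629
```

View pics/top0c.png

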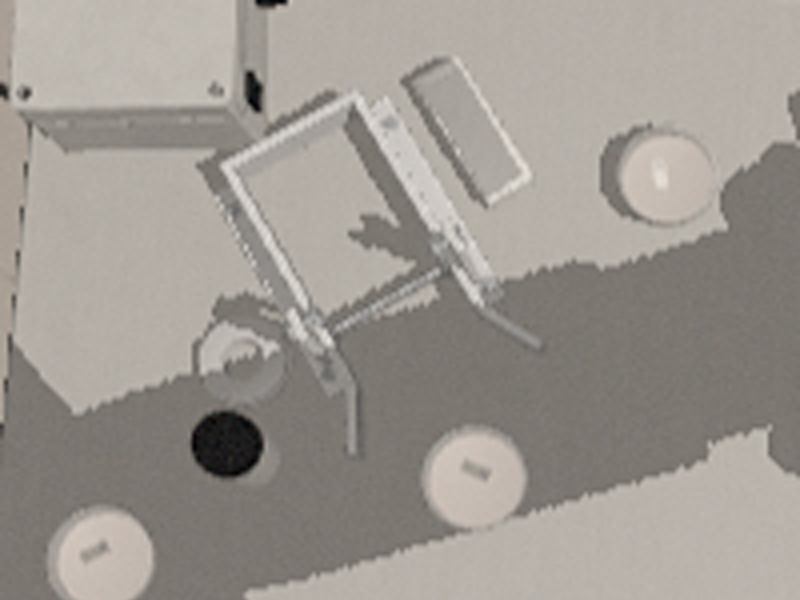

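The three lookalikes are at full-image pixels (258,259), (165,279) and (305,183). The first is nearest the base at 0.46 m, against 0.53 and 0.61 m. The crop shows it at (474,478), in front of the bay's mouth, so that's the dish meant. Next I'll fit the bay.

```bash
cat > fit.py <<'E'
import numpy as np,cv2
from h import *
from scipy.optimize import least_squares
c=dict(np.load("top0.npz"))
f=lambda a,b:(140+(a+.5)/4-.5,140+(b+.5)/4-.5)
# crop px -> bay coords
obs=[((352,454),(-65,56,26)),((541,347),(-65,-56,26)),((352,386),(-30,38,26)),((236,170),(112,38,26)),((349,104),(112,-38,26))]
def P(p,q): 
    x,y,a=p;ca,sa=np.cos(a),np.sin(a);q=np.array(q)/1000
    return [x+ca*q[0]-sa*q[1],y+sa*q[0]+ca*q[1],q[2]]
def res(p): return np.ravel([np.subtract(pix(c,P(p,q)),f(*o)) for o,q in obs])
s=least_squares(res,[.53,.2,.5],loss='soft_l1');p=s.x
print(p[:2],np.degrees(p[2]),s.fun.reshape(-1,2).round(2))
np.save("bay.npy",p)
im=cv2.resize(c["pixels"][140:300,140:340],None,fx=4,fy=4,interpolation=cv2.INTER_CUBIC)
def L(qs,col):
    pts=[pix(c,P(p,q)) for q in qs];pts=np.array([[(u-140+.5)*4-.5,(v-140+.5)*4-.5] for u,v in pts])
    cv2.polylines(im,[np.int32(pts.round())],False,col,1)
for s_ in(1,-1): L([(-65,56*s_,26),(-30,38*s_,26),(112,38*s_,26)],(0,0,255)); L([(0,44*s_,70),(0,50*s_,70)],(255,0,0))
L([(112,38,26),(112,-38,26)],(0,0,255));L([(4,36,18),(4,-36,18)],(0,200,0))
L([(0,44,64),(0,-44,64)],(255,0,255))
d=world(c,*f(474,477),.015);print("dish",d)
ca,sa=np.cos(p[2]),np.sin(p[2]);v=d[:2]-p[:2];print("in bay",(ca*v[0]+sa*v[1])*1e3,(-sa*v[0]+ca*v[1])*1e3)
th=np.linspace(0,6.3,40);pts=[pix(c,[d[0]+.029*np.cos(t),d[1]+.029*np.sin(t),.015]) for t in th]
cv2.polylines(im,[np.int32([[(u-139.5)*4-.5,(v_-139.5)*4-.5] for u,v_ in pts])],True,(0,255,255),1)
cv2.imwrite("pics/fit0.png",im[:600])
E
python3 fit.py
```

```text
[0.52277863 0.22002994] 31.903856530140082 [[ 1.    0.15]
 [-1.35  0.91]
 [ 0.5  -0.61]
 [-1.24 -0.08]
 [ 0.46 -0.23]]
dish [0.42840024 0.1704767  0.015     ]
in bay -106.30988555176839 7.811016405515008
```

View pics/fit0.png

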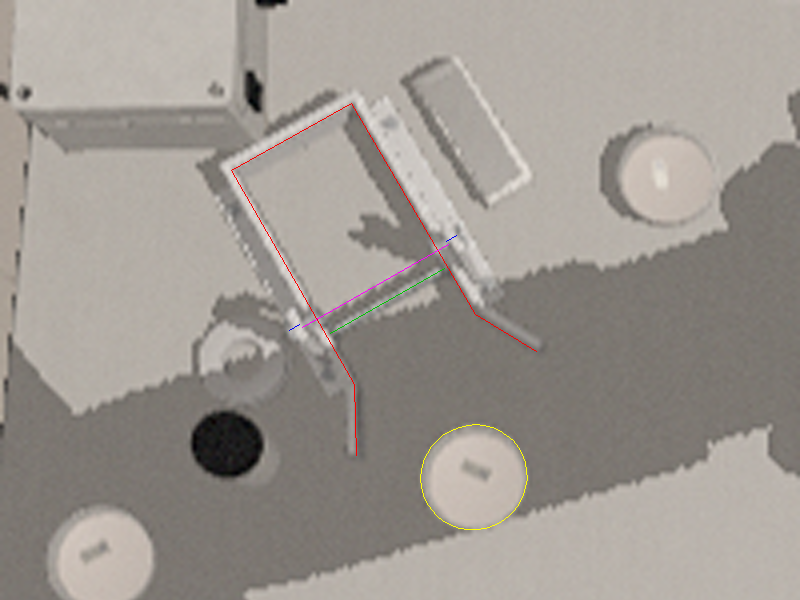

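```bash
cat >> h.py <<'E'
from scipy.spatial.transform import Rotation as Ro
def plan(tx,ty,tz,hand=1):
    """shift in tool axes + rotation vector to reach world TCP with tool x down, y = hand*bay y"""
    from plant import r
    s=r.get_state();p=np.load("bay.npy");a=p[2]
    R0=Ro.from_euler('xyz',s["eef_rot"],degrees=True).as_matrix()
    x=np.array([0,0,-1.]);y=hand*np.array([-np.sin(a),np.cos(a),0]);R1=np.c_[x,y,np.cross(x,y)]
    print("t",round(s["time_s"],2),"tcp",s["tcp_pos"].round(4),"F",s["contact_force"].round(1),"w",round(s["gripper_width"],4))
    print(" shift mm",(1e3*R0.T@(np.array([tx,ty,tz])-s["tcp_pos"])).round(1)," turn",np.degrees(Ro.from_matrix(R0.T@R1).as_rotvec()).round(2))
def bay2w(x,y,p=None):
    p=np.load("bay.npy");a=p[2]
    return p[0]+np.cos(a)*x-np.sin(a)*y,p[1]+np.sin(a)*x+np.cos(a)*y
def w2bay(P):
    p=np.load("bay.npy");a=p[2];v=np.asarray(P)[:2]-p[:2]
    return np.array([np.cos(a)*v[0]+np.sin(a)*v[1],-np.sin(a)*v[0]+np.cos(a)*v[1]])
E
python3 - <<'E'
from h import *
from plant import r,viewer
c=dict(np.load("top0.npz"));R=cv2.Rodrigues(c["rvec"])[0];t=np.ravel(c["tvec"])
v,u=np.mgrid[0:480,0:640];d=c["depth"];X=np.stack([(u-c["cx"])/c["fx"]*d,(v-c["cy"])/c["fy"]*d,d],-1)
W=(X-t)@R;ok=d>0
for x0 in np.arange(.3,.75,.05):
    print(f"{x0:.2f}",end=" ")
    for y0 in np.arange(.4,-.5,-.05):
        m=ok&(abs(W[...,0]-x0-.025)<.025)&(abs(W[...,1]-y0+.025)<.025)
        print(f"{1e3*W[...,2][m].max() if m.any() else -1:5.0f}",end="")
    print()
for h in(1,-1): plan(*bay2w(-.16,.008),.2,hand=h)
print(viewer.capture("wrist")["T_tool_cam"])
P=r.get_state();print(P["joints"])
for nm,q in (("box",(185,150)),("box2",(205,165))): print(nm,w2bay(W[q[1],q[0]]),W[q[1],q[0]])
E
```

```text
0.30     4    4    4    3    5    6    4    3    4   39   41   37   12   10    6    4   -1   -1
0.35    20   20    4    3    4    5    4    4    3   93   44   37    9   11    5    3   -1   -1
0.40    17   57   58   28   19   18    4    5    9  110  107   10   10    7    5    4   -1   -1
0.45     4   55   72   30   17    9    4    3    9   10   11  151   70    6    4    3   -1   -1
0.50     6   11   71   70   71   27    4    3   10   10  193  194  157    4  107    3   -1   -1
0.55     4   28   30   29   70    3   19   16    9   10  194  194  162    4   76    2   -1   -1
0.60    81   81   78   27   20  328  328   16    4    4  163  162   52    4    4    3   -1   -1
0.65    81   81   80   19  203  395  413  116  118   25   33   30   30   23   18    5   -1   -1
0.70    81   81   50  143  292  427  455  293  293   70    4   79   76   76   77    2   -1   -1
t 0.1 tcp [ 0.1595 -0.6554  0.2257] F [ 0.  -0.2 -0.3] w 0.0876
 shift mm [ 26.7 722.3 405.4]  turn [-1.823e+01  1.000e-02 -8.000e-02]
t 0.1 tcp [ 0.1595 -0.6554  0.2257] F [ 0.  -0.2 -0.3] w 0.0876
 shift mm [ 26.7 722.3 405.4]  turn [ 1.6177e+02 -1.2000e-01 -1.0000e-02]
[[ 1.27528888e-03 -3.08659687e-01  9.51171683e-01 -1.57212229e-01]
 [ 9.99998504e-01 -7.18066979e-04 -1.57376984e-03 -7.35623432e-04]
 [ 1.16876428e-03  9.51172267e-01  3.08658309e-01 -8.36327336e-02]
 [ 0.00000000e+00  0.00000000e+00  0.00000000e+00  1.00000000e+00]]
[-5.98104456e+01  2.05825332e+01  6.46718267e-01 -1.43447719e-02
 -7.01340033e+01 -1.65052489e+01]
box [0.16810961 0.02328801] [0.65318534 0.32864514 0.07520701]
box2 [0.13965403 0.00461102] [0.63889908 0.29775092 0.02353656]
```

```bash
python3 - <<'E'
from h import *
c=dict(np.load("top0.npz"));R=cv2.Rodrigues(c["rvec"])[0];t=np.ravel(c["tvec"])
v,u=np.mgrid[0:480,0:640];d=c["depth"];X=np.stack([(u-c["cx"])/c["fx"]*d,(v-c["cy"])/c["fy"]*d,d],-1)
W=(X-t)@R
p=np.load("bay.npy");a=p[2];B=W.copy();V=W[...,:2]-p[:2]
B[...,0]=np.cos(a)*V[...,0]+np.sin(a)*V[...,1];B[...,1]=-np.sin(a)*V[...,0]+np.cos(a)*V[...,1]
m0=(d>0)&(W[...,2]>.066)
print("max height in 20mm cells, bay frame; cols y")
ys=np.arange(.14,-.16,-.02);print("     ",*[f"{1e3*y:5.0f}" for y in ys])
for x0 in np.arange(-.06,.20,.02):
    row=[]
    for y0 in ys:
        m=m0&(abs(B[...,0]-x0)<=.01)&(abs(B[...,1]-y0)<=.01)
        row.append(f"{1e3*W[...,2][m].max() if m.any() else 0:5.0f}")
    print(f"{1e3*x0:5.0f}",*row)
E
```

```text
max height in 20mm cells, bay frame; cols y
        140   120   100    80    60    40    20     0   -20   -40   -60   -80  -100  -120  -140  -160
  -60     0     0     0     0     0     0     0     0     0     0     0     0     0     0     0     0
  -40     0     0     0     0     0     0     0     0     0     0     0     0     0     0     0     0
  -20     0     0     0     0     0     0     0     0     0     0     0     0     0     0     0     0
    0     0     0     0     0    69    72     0     0     0    71    70     0     0     0     0     0
   20     0     0     0     0     0    69     0     0     0    67     0     0     0     0     0     0
   40     0     0     0     0     0     0     0     0     0     0     0     0     0     0     0   328
   60     0     0     0     0     0     0     0     0     0     0     0     0     0     0     0   328
   80     0     0     0     0     0     0     0     0     0     0     0     0     0     0     0   298
  100     0     0     0     0     0     0     0     0     0     0     0     0     0     0     0   267
  120     0     0     0     0     0     0    78     0     0     0     0     0     0     0   203   289
  140     0     0     0     0    79    79    81    78     0     0     0     0     0   166   179   291
  160     0     0    77    80    81    80    80    80    72     0     0     0     0   150     0     0
  180     0    80    80    80    80    80    81    79    79     0     0     0     0   124     0     0
```

```bash
python3 - <<'E'
from h import *
plan(.43,-.2,.23)
E
```

```text
t 0.15 tcp [ 0.1596 -0.6555  0.2258] F [0.3 1.2 0. ] w 0.0876
 shift mm [ -3.7 378.6 370.5]  turn [-18.22   0.    -0.07]
```

```bash
python3 -m creep '[{"tx":0,"ty":0.035,"tz":0.034,"ax":-3.6,"fingers":0.01},{"tx":-0.002,"ty":0.07,"tz":0.068,"ax":-7.2,"fingers":0.01},{"tx":-0.004,"ty":0.105,"tz":0.102,"ax":-10.8,"fingers":0.01},{"tx":-0.004,"ty":0.14,"tz":0.136,"ax":-14.4,"fingers":0.01},{"tx":-0.004,"ty":0.175,"tz":0.17,"ax":-18.2,"fingers":0.01}]' 20; python3 -c "
from h import *
plan(.43,-.2,.23)"
```

```text
t 0.15 tcp [ 0.1596 -0.6555  0.2258] F [0.3 1.2 0. ] w 0.0876
 shift mm [ -3.7 378.6 370.5]  turn [-18.22   0.    -0.07]invalid input
```

```bash
python3 -m creep '[{"ax":-3.6,"ay":0,"az":0,"tx":0,"ty":0.035,"tz":0.034,"fingers":0.01},{"ax":-7.2,"ay":0,"az":0,"tx":-0.002,"ty":0.07,"tz":0.068,"fingers":0.01},{"ax":-10.8,"ay":0,"az":0,"tx":-0.004,"ty":0.105,"tz":0.102,"fingers":0.01},{"ax":-14.4,"ay":0,"az":0,"tx":-0.004,"ty":0.14,"tz":0.136,"fingers":0.01},{"ax":-18.2,"ay":0,"az":0,"tx":-0.004,"ty":0.175,"tz":0.17,"fingers":0.01}]' 20; python3 -c "
from h import *
plan(.43,-.2,.23)"
```

```text
time_s: 0.65
tcp_pos: [0.2839, -0.4438, 0.2304]
eef_rot: [47.2, 90.0, 79.2]
contact_force: [0.6, -0.4, 0.2]
gripper_width: 0.0531
t 0.65 tcp [ 0.2839 -0.4438  0.2304] F [ 0.6 -0.4  0.2] w 0.0531
 shift mm [  0.5 129.3 253.1]  turn [ 0.11  0.   -0.  ]
```

```bash
python3 -m creep '[{"ax":0,"ay":0,"az":0,"tx":0,"ty":0.02,"tz":0.045,"fingers":0.01},{"ax":0,"ay":0,"az":0,"tx":0,"ty":0.042,"tz":0.09,"fingers":0.01},{"ax":0,"ay":0,"az":0,"tx":0,"ty":0.064,"tz":0.135,"fingers":0.01},{"ax":0,"ay":0,"az":0,"tx":0,"ty":0.086,"tz":0.18,"fingers":0.01},{"ax":0,"ay":0,"az":0,"tx":0,"ty":0.11,"tz":0.22,"fingers":0.01}]'; python3 -c "
from h import *
plan(.43,-.03,.23);plan(*bay2w(-.165,.008),.12)"
```

```text
time_s: 1.15
tcp_pos: [0.413, -0.234, 0.2307]
eef_rot: [-35.8, 90.0, -3.9]
contact_force: [1.5, -1.1, 0.2]
gripper_width: 0.0139
t 1.15 tcp [ 0.413  -0.234   0.2307] F [ 1.5 -1.1  0.2] w 0.0139
 shift mm [  0.7 164.2 122.3]  turn [-0.01  0.02  0.02]
t 1.15 tcp [ 0.413  -0.234   0.2307] F [ 1.5 -1.1  0.2] w 0.0139
 shift mm [110.6 335.5 168.1]  turn [-0.01  0.02  0.02]
```

```bash
python3 -m creep '[{"ax":0,"ay":0,"az":0,"tx":0,"ty":0.033,"tz":0.025,"fingers":0.01},{"ax":0,"ay":0,"az":0,"tx":0,"ty":0.066,"tz":0.05,"fingers":0.01},{"ax":0,"ay":0,"az":0,"tx":0,"ty":0.1,"tz":0.075,"fingers":0.01},{"ax":0,"ay":0,"az":0,"tx":0,"ty":0.133,"tz":0.1,"fingers":0.01},{"ax":0,"ay":0,"az":0,"tx":0,"ty":0.165,"tz":0.122,"fingers":0.01}]'; python3 -c "
from h import *
plan(*bay2w(-.165,.008),.12)"
```

```text
time_s: 1.65
tcp_pos: [0.4284, -0.0296, 0.2307]
eef_rot: [-0.5, 90.0, 31.4]
contact_force: [1.4, -0.8, 1.0]
gripper_width: 0.0098
t 1.65 tcp [ 0.4284 -0.0296  0.2307] F [ 1.4 -0.8  1. ] w 0.0098
 shift mm [110.7 170.1  47. ]  turn [-0.    0.03  0.  ]
```

```bash
python3 -m creep '[{"ax":0,"ay":0,"az":0,"tx":0.0,"ty":0.04,"tz":0.012,"fingers":0.01},{"ax":0,"ay":0,"az":0,"tx":0.02,"ty":0.08,"tz":0.024,"fingers":0.01},{"ax":0,"ay":0,"az":0,"tx":0.04,"ty":0.12,"tz":0.034,"fingers":0.01},{"ax":0,"ay":0,"az":0,"tx":0.07,"ty":0.15,"tz":0.042,"fingers":0.01},{"ax":0,"ay":0,"az":0,"tx":0.1,"ty":0.17,"tz":0.047,"fingers":0.01}]'; python3 - <<'E'
from h import *
from plant import r,viewer
plan(*bay2w(-.165,.008),.012)
print(w2bay(r.get_state()["tcp_pos"]))
s=r.get_state();w=viewer.capture("wrist");np.savez("w1.npz",**w,tcp=s["tcp_pos"],rot=s["eef_rot"])
cv2.imwrite("pics/w1.png",w["pixels"])
t=viewer.capture("top");np.savez("top1.npz",**t);cv2.imwrite("pics/top1.png",cv2.resize(t["pixels"][140:300,140:340],None,fx=4,fy=4)[:600])
E
```

```text
time_s: 2.15
tcp_pos: [0.3782, 0.1398, 0.1302]
eef_rot: [17.4, 89.9, 49.3]
contact_force: [0.1, 0.5, 0.1]
gripper_width: 0.0102
t 2.15 tcp [0.3782 0.1398 0.1302] F [0.1 0.5 0.1] w 0.0102
 shift mm [ 1.182e+02 -4.000e-01 -1.000e-01]  turn [ 0.08  0.12 -0.04]
[-0.16516192  0.00830951]
```

View pics/w1.png

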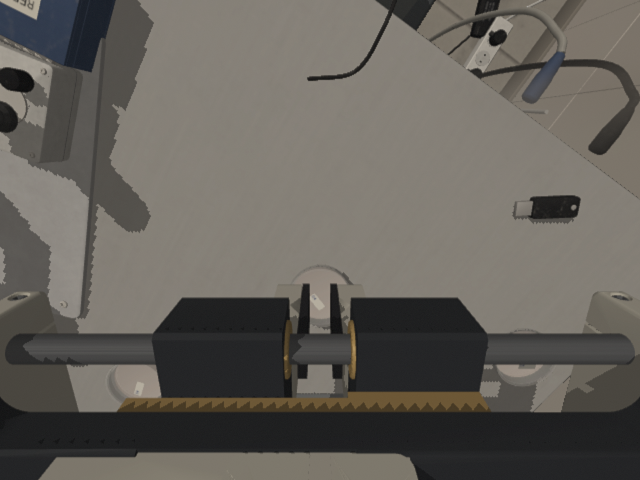

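View pics/top1.png

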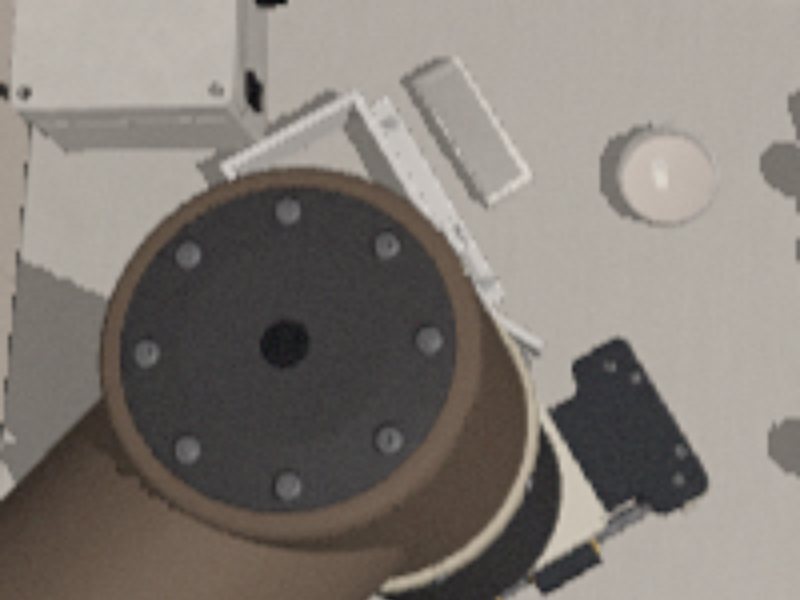

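```bash
python3 - <<'E'
from h import *
w=dict(np.load("w1.npz"));im=w["pixels"].copy()
R=Ro.from_euler('xyz',w["rot"],degrees=True).as_matrix();T=w["T_tool_cam"]
def wp(P):
    q=R.T@(np.asarray(P)-w["tcp"]);q=T[:3,:3].T@(q-T[:3,3]);return w["fx"]*q[0]/q[2]+w["cx"],w["fy"]*q[1]/q[2]+w["cy"]
def ring(x,y,rad,z,col):
    pts=[wp([x+rad*np.cos(t),y+rad*np.sin(t),z]) for t in np.linspace(0,6.28,60)]
    cv2.polylines(im,[np.int32(np.round(pts))],True,col,1)
for y,col in ((.008,(0,0,255)),):
    x_,y_=bay2w(-.1063,y);ring(x_,y_,.029,.015,col)
tips=[wp(np.array(w["tcp"])+R@np.array([0,s,z])) for s in(-.005,.005) for z in (-.0095,.0095)];print(tips)
for t in tips: cv2.circle(im,tuple(np.int32(t)),2,(0,255,0),-1)
cv2.imwrite("pics/w1o.png",cv2.resize(im[230:430,220:420],None,fx=3,fy=3))
E
```

```text
[(np.float64(311.71178872735516), np.float64(284.1518221506999)), (np.float64(312.00951526845694), np.float64(317.5714240155164)), (np.float64(331.6662552656974), np.float64(284.14312767205075)), (np.float64(331.3086853576018), np.float64(317.5662814364873))]
```

View pics/w1o.png

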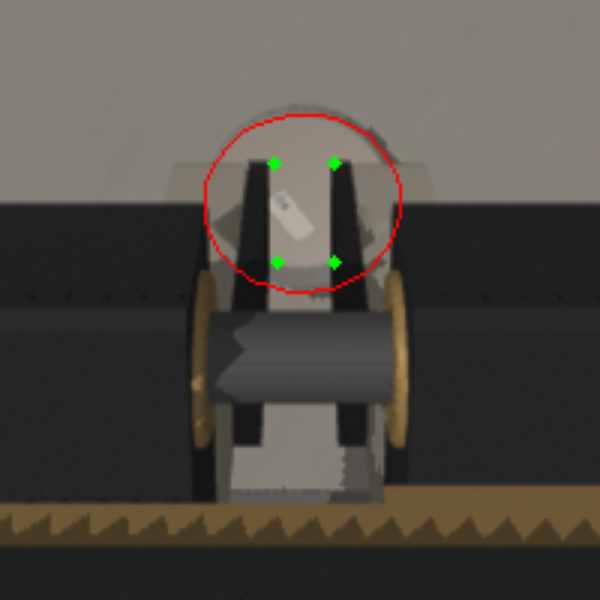

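```bash
python3 -m creep '[{"ax":0.08,"ay":0.1,"az":0,"tx":0.04,"ty":0,"tz":0,"fingers":0.01},{"ax":0.08,"ay":0.1,"az":0,"tx":0.08,"ty":0,"tz":0,"fingers":0.01},{"ax":0.08,"ay":0.1,"az":0,"tx":0.105,"ty":0,"tz":0,"fingers":0.01},{"ax":0.08,"ay":0.1,"az":0,"tx":0.118,"ty":0,"tz":0,"fingers":0.01},{"ax":0.08,"ay":0.1,"az":0,"tx":0.12,"ty":0,"tz":0,"fingers":0.01}]'; python3 - <<'E'
from h import *
from plant import r
print(w2bay(r.get_state()["tcp_pos"]));plan(*bay2w(-.145,.008),.009)
E
```

```text
time_s: 2.75
tcp_pos: [0.3784, 0.1368, 0.0096]
eef_rot: [-169.3, 89.7, -137.5]
contact_force: [-0.6, -0.3, 0.1]
gripper_width: 0.0095
[-0.16658441  0.00562079]
t 2.75 tcp [0.3784 0.1368 0.0096] F [-0.6 -0.3  0.1] w 0.0095
 shift mm [ 0.5  2.4 21.6]  turn [-0.13 -0.26  0.05]
```

```bash
python3 -m creep '[{"ax":0,"ay":-0.2,"az":0,"tx":0,"ty":0.002,"tz":0.008,"fingers":0.01},{"ax":0,"ay":-0.2,"az":0,"tx":0,"ty":0.0025,"tz":0.016,"fingers":0.01},{"ax":0,"ay":-0.2,"az":0,"tx":0,"ty":0.0025,"tz":0.022,"fingers":0.01},{"ax":0,"ay":-0.2,"az":0,"tx":0,"ty":0.0025,"tz":0.028,"fingers":0.01},{"ax":0,"ay":-0.2,"az":0,"tx":0,"ty":0.002,"tz":0.036,"fingers":0.01}]'; python3 - <<'E'
from h import *
from plant import r
print(w2bay(r.get_state()["tcp_pos"]));plan(*bay2w(-.09,.004),.009)
E
```

```text
time_s: 3.25
tcp_pos: [0.4088, 0.1588, 0.0109]
eef_rot: [6.0, 89.9, 37.8]
contact_force: [-0.8, -0.9, -0.2]
gripper_width: 0.01
[-0.12911602  0.0082577 ]
t 3.25 tcp [0.4088 0.1588 0.0109] F [-0.8 -0.9 -0.2] w 0.01
 shift mm [ 2.  -4.2 39.1]  turn [-0.1   0.14 -0.01]
```

Pushing now. TCP is at bay x -129, so the dish has moved about 15 mm. I'll steer toward y = 0.

```bash
python3 -m creep '[{"ax":0,"ay":0.1,"az":0,"tx":0.001,"ty":-0.001,"tz":0.008,"fingers":0.01},{"ax":0,"ay":0.1,"az":0,"tx":0.0015,"ty":-0.002,"tz":0.016,"fingers":0.01},{"ax":0,"ay":0.1,"az":0,"tx":0.0015,"ty":-0.003,"tz":0.024,"fingers":0.01},{"ax":0,"ay":0.1,"az":0,"tx":0.0015,"ty":-0.004,"tz":0.032,"fingers":0.01},{"ax":0,"ay":0.1,"az":0,"tx":0.0015,"ty":-0.005,"tz":0.04,"fingers":0.01}]'; python3 - <<'E'
from h import *
from plant import r,viewer
print(w2bay(r.get_state()["tcp_pos"]));plan(*bay2w(-.05,.0),.009)
w=viewer.capture("wrist");cv2.imwrite("pics/w2.png",cv2.resize(w["pixels"][200:420,180:460],None,fx=2.5,fy=2.5))
t=viewer.capture("top");cv2.imwrite("pics/top2.png",cv2.resize(t["pixels"][140:300,140:340],None,fx=3,fy=3))
t=viewer.capture("scene");cv2.imwrite("pics/sc2.png",cv2.resize(t["pixels"][180:300,220:420],None,fx=3,fy=3))
E
```

```text
time_s: 3.75
tcp_pos: [0.4455, 0.1755, 0.009]
eef_rot: [-162.4, 90.0, -130.6]
contact_force: [0.3, 0.1, 0.4]
gripper_width: 0.0103
[-0.089136    0.00302619]
t 3.75 tcp [0.4455 0.1755 0.009 ] F [0.3 0.1 0.4] w 0.0103
 shift mm [-0.  -3.  39.1]  turn [-0.1  -0.01  0.  ]
```

View pics/w2.png

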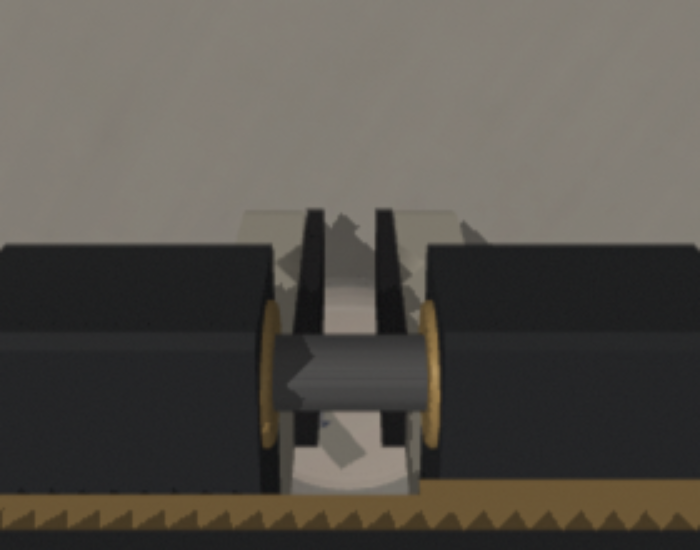

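View pics/top2.png

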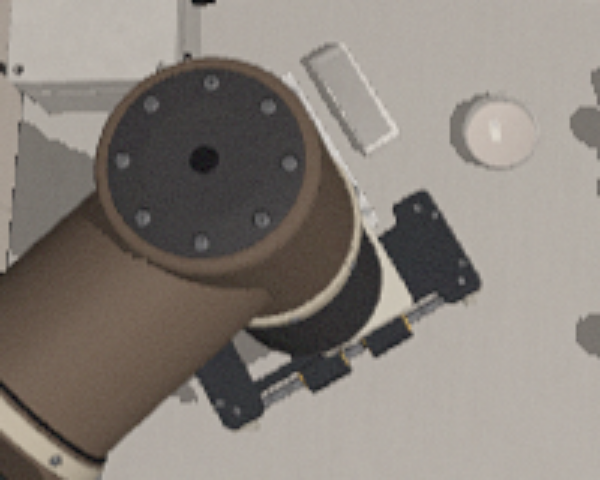

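View pics/sc2.png

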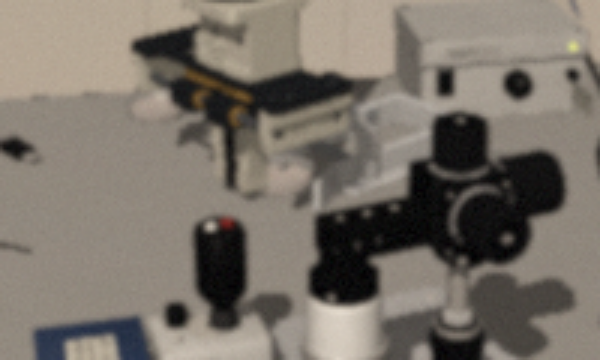

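```bash
python3 -m creep '[{"ax":0,"ay":0,"az":0,"tx":0,"ty":-0.001,"tz":0.007,"fingers":0.01},{"ax":0,"ay":0,"az":0,"tx":0,"ty":-0.002,"tz":0.014,"fingers":0.01},{"ax":0,"ay":0,"az":0,"tx":0,"ty":-0.003,"tz":0.021,"fingers":0.01},{"ax":0,"ay":0,"az":0,"tx":0,"ty":-0.003,"tz":0.028,"fingers":0.01},{"ax":0,"ay":0,"az":0,"tx":0,"ty":-0.003,"tz":0.035,"fingers":0.01}]'; python3 - <<'E'
from h import *
from plant import r,viewer
print(w2bay(r.get_state()["tcp_pos"]));plan(*bay2w(-.0,.0),.009)
w=viewer.capture("wrist");cv2.imwrite("pics/w3.png",cv2.resize(w["pixels"][200:420,180:460],None,fx=2.5,fy=2.5))
t=viewer.capture("scene");cv2.imwrite("pics/sc3.png",cv2.resize(t["pixels"][180:300,220:420],None,fx=4,fy=4,interpolation=cv2.INTER_CUBIC))
E
```

```text
time_s: 4.4
tcp_pos: [0.4767, 0.1914, 0.009]
eef_rot: [-170.1, 90.0, -138.3]
contact_force: [-0.4, -0.4, 0.7]
gripper_width: 0.0096
[-5.42801198e-02  4.24834941e-05]
t 4.4 tcp [0.4767 0.1914 0.009 ] F [-0.4 -0.4  0.7] w 0.0096
 shift mm [ 0.   0.1 54.3]  turn [-0.11 -0.01  0.  ]
```

View pics/w3.png

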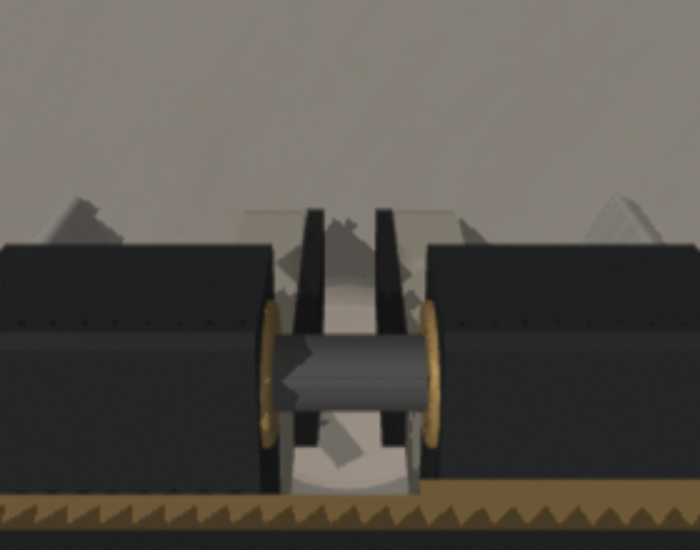

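View pics/sc3.png

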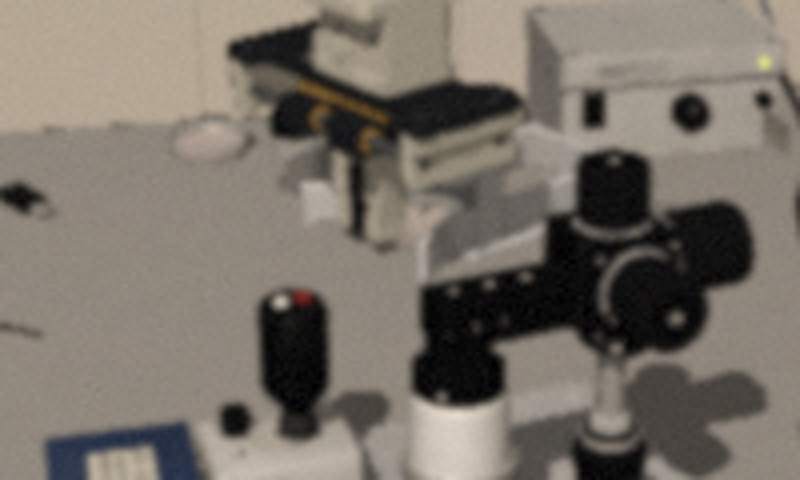

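```bash
python3 -m creep '[{"ax":0,"ay":0,"az":0,"tx":-0.001,"ty":0,"tz":0.006,"fingers":0.01},{"ax":0,"ay":0,"az":0,"tx":-0.001,"ty":0,"tz":0.012,"fingers":0.01},{"ax":0,"ay":0,"az":0,"tx":-0.001,"ty":0,"tz":0.018,"fingers":0.01},{"ax":0,"ay":0,"az":0,"tx":-0.001,"ty":0,"tz":0.024,"fingers":0.01},{"ax":0,"ay":0,"az":0,"tx":-0.001,"ty":0,"tz":0.03,"fingers":0.01}]'; python3 - <<'E'
from h import *
from plant import r,viewer
print(w2bay(r.get_state()["tcp_pos"]));plan(*bay2w(-.0,.0),.010)
w=viewer.capture("wrist");cv2.imwrite("pics/w4.png",cv2.resize(w["pixels"][200:420,180:460],None,fx=2.5,fy=2.5))
E
```

```text
time_s: 5.0
tcp_pos: [0.5021, 0.2072, 0.01]
eef_rot: [-159.2, 90.0, -127.4]
contact_force: [-1.3, 0.2, 0.9]
gripper_width: 0.0098
[-2.42870924e-02  5.81759726e-05]
t 5.0 tcp [0.5021 0.2072 0.01  ] F [-1.3  0.2  0.9] w 0.0098
 shift mm [ 0.  -0.  24.3]  turn [-0.1 -0.   0. ]
```

View pics/w4.png

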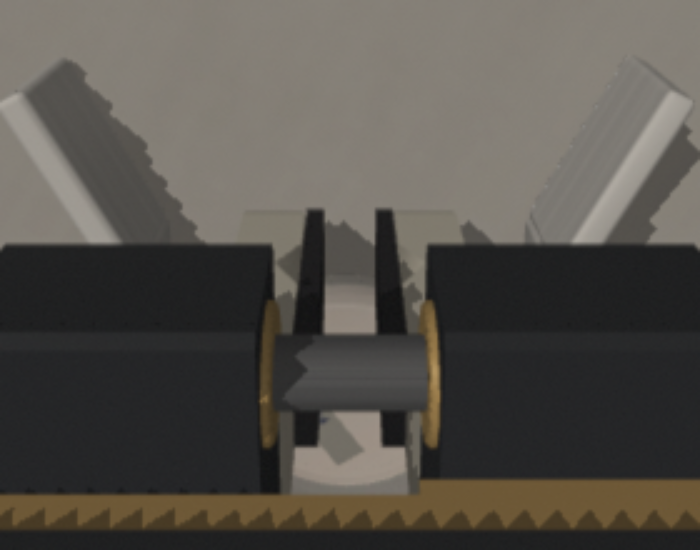

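```bash
python3 - <<'E'
from h import *
from plant import r,viewer
s=r.get_state();w=viewer.capture("wrist");cv2.imwrite("pics/w4f.png",w["pixels"])
R=Ro.from_euler('xyz',s["eef_rot"],degrees=True).as_matrix();T=np.array(w["T_tool_cam"])
def ray(u,v,z):
    d=R@T[:3,:3]@np.array([(u-w["cx"])/w["fx"],(v-w["cy"])/w["fy"],1]);o=s["tcp_pos"]+R@T[:3,3]
    return (w2bay(o+d*(z-o[2])/d[2])*1e3).round(1)
for u,v in((206,224),(434,223)):print("floor",ray(u,v,0))
for u,v in((189.5,237),(454.5,237)):print("rim",ray(u,v,.026))
E
```

```text
floor [-61.3 -58.1]
floor [-61.5  56.6]
rim [-62.6 -56.9]
rim [-62.4  57.2]
```

```bash
python3 -m creep '[{"ax":0,"ay":0,"az":0,"tx":0,"ty":0,"tz":0.006,"fingers":0.01},{"ax":0,"ay":0,"az":0,"tx":0,"ty":0,"tz":0.012,"fingers":0.01},{"ax":0,"ay":0,"az":0,"tx":0,"ty":0,"tz":0.018,"fingers":0.01},{"ax":0,"ay":0,"az":0,"tx":0,"ty":0,"tz":0.024,"fingers":0.01},{"ax":0,"ay":0,"az":0,"tx":0,"ty":0,"tz":0.03,"fingers":0.01}]'; python3 - <<'E'
from h import *
from plant import r,viewer
print(w2bay(r.get_state()["tcp_pos"]));plan(*bay2w(.033,.0),.010)
w=viewer.capture("wrist");cv2.imwrite("pics/w5.png",cv2.resize(w["pixels"],None,fx=1,fy=1))
t=viewer.capture("scene");cv2.imwrite("pics/sc5.png",cv2.resize(t["pixels"][180:300,220:420],None,fx=4,fy=4,interpolation=cv2.INTER_CUBIC))
E
```

```text
time_s: 5.6
tcp_pos: [0.5277, 0.2231, 0.0101]
eef_rot: [7.4, 90.0, 39.2]
contact_force: [0.1, 0.2, -0.2]
gripper_width: 0.0099
[ 5.74849342e-03 -1.75450609e-05]
t 5.6 tcp [0.5277 0.2231 0.0101] F [ 0.1  0.2 -0.2] w 0.0099
 shift mm [ 0.1  0.1 27.3]  turn [-0.11  0.   -0.  ]
```

View pics/w5.png

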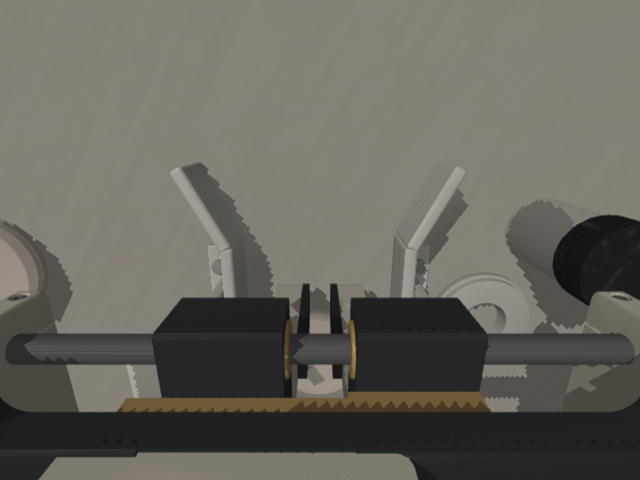

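View pics/sc5.png

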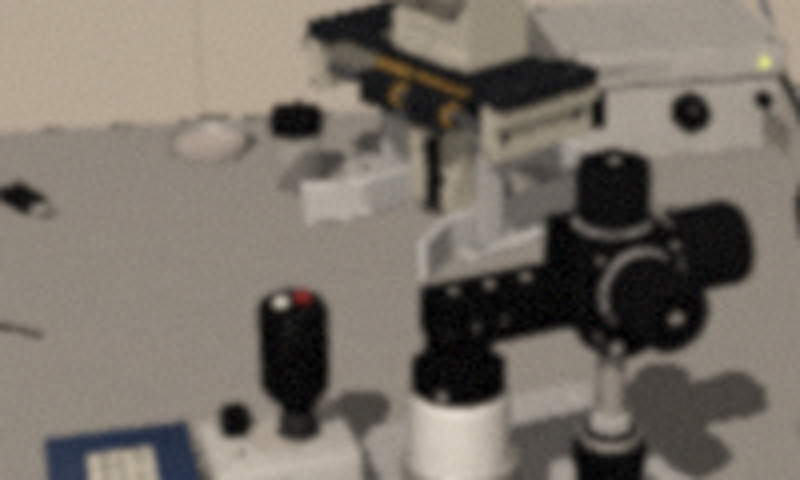

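```bash
python3 - <<'E'
from h import *
from plant import r,viewer
s=r.get_state();w=viewer.capture("wrist");im=w["pixels"]
cv2.imwrite("pics/w5c.png",cv2.resize(im[150:270,150:490],None,fx=2.35,fy=2.35,interpolation=cv2.INTER_CUBIC))
R=Ro.from_euler('xyz',s["eef_rot"],degrees=True).as_matrix();T=np.array(w["T_tool_cam"])
for q in((-65,56,26),(-65,56,0),(-30,38,26),(-30,38,0)):
  for sg in (1,-1):
    P=[*bay2w(q[0]/1e3,sg*q[1]/1e3),q[2]/1e3];c=T[:3,:3].T@(R.T@(P-s["tcp_pos"])-T[:3,3])
    u,v=w["fx"]*c[0]/c[2]+w["cx"],w["fy"]*c[1]/c[2]+w["cy"];print(q,sg,round((u-150)*2.35),round((v-150)*2.35), "px/mm",w["fx"]/c[2]/1e3*2.35)
E
```

```text
(-65, 56, 26) 1 731 26 px/mm 5.856803796755028
(-65, 56, 26) -1 76 27 px/mm 5.845857551963167
(-65, 56, 0) 1 681 14 px/mm 4.967311505808832
(-65, 56, 0) -1 125 15 px/mm 4.9594354299867645
(-30, 38, 26) 1 610 220 px/mm 5.4301657089307005
(-30, 38, 26) -1 197 221 px/mm 5.423776211988415
(-30, 38, 0) 1 580 181 px/mm 4.656989535574147
(-30, 38, 0) -1 226 182 px/mm 4.6522892548940655
```

View pics/w5c.png

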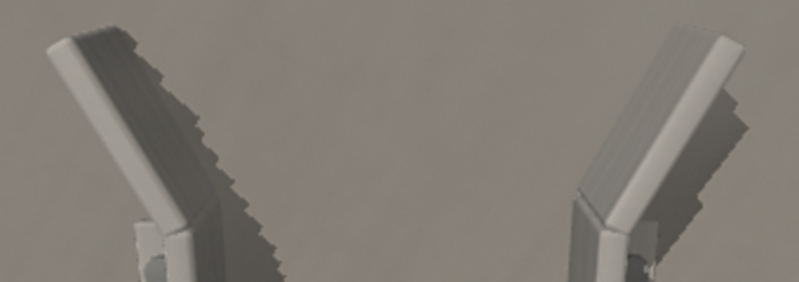

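```bash
python3 -m creep '[{"ax":0,"ay":0,"az":0,"tx":0,"ty":0,"tz":0.006,"fingers":0.01},{"ax":0,"ay":0,"az":0,"tx":0,"ty":0,"tz":0.012,"fingers":0.01},{"ax":0,"ay":0,"az":0,"tx":0,"ty":0,"tz":0.018,"fingers":0.01},{"ax":0,"ay":0,"az":0,"tx":0,"ty":0,"tz":0.023,"fingers":0.01},{"ax":0,"ay":0,"az":0,"tx":0,"ty":0,"tz":0.0275,"fingers":0.01}]'; python3 - <<'E'
from h import *
from plant import r,viewer
print(w2bay(r.get_state()["tcp_pos"]));plan(*bay2w(.0335,.0),.010)
w=viewer.capture("wrist");cv2.imwrite("pics/w6.png",cv2.resize(w["pixels"],None,fx=1,fy=1))
t=viewer.capture("scene");cv2.imwrite("pics/sc6.png",cv2.resize(t["pixels"][180:300,220:420],None,fx=4,fy=4,interpolation=cv2.INTER_CUBIC))
E
```

```text
time_s: 6.25
tcp_pos: [0.5464, 0.2342, 0.0093]
eef_rot: [-177.6, 89.4, -145.9]
contact_force: [-25.5, -7.3, 20.6]
gripper_width: 0.0098
[ 0.02752916 -0.00046118]
t 6.25 tcp [0.5464 0.2342 0.0093] F [-25.5  -7.3  20.6] w 0.0098
 shift mm [-0.8  0.5  6. ]  turn [-0.18 -0.59  0.02]
```

View pics/w6.png

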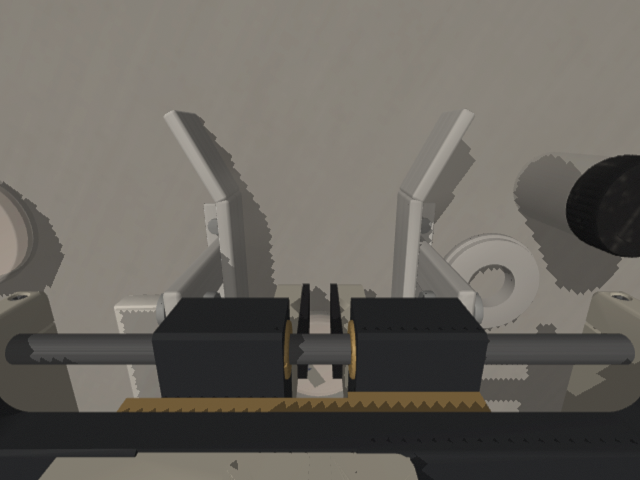

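View pics/sc6.png

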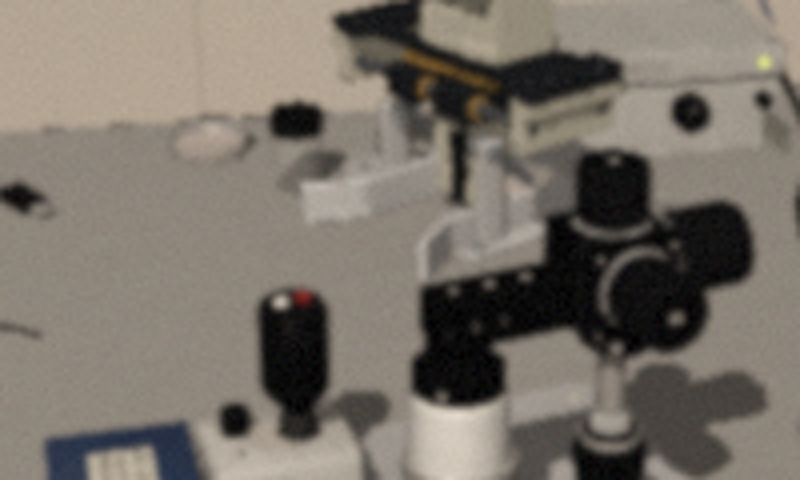

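```bash
python3 - <<'E'
from h import *
from plant import r
s=r.get_state();p=np.load("bay.npy")
Q=Ro.from_euler('z',p[2]).as_matrix().T
print("F bay",(Q@s["contact_force"]).round(1),"M bay",(Q@s["moment"]).round(2),s["joint_torque"].round(1),s["qd"].round(2))
E
```

```text
F bay [-19.1   4.3  13.5] M bay [1.49 6.16 0.08] [ -0.9 -50.6  28.    7.1   5.6  -0.1] [ 0.06 -0.33 -0.52  0.1   0.9  -0.03]
```

```bash
python3 - <<'E'
from h import *
from plant import r,viewer
t=viewer.capture("scene");np.savez("sc7.npz",**t);cv2.imwrite("pics/sc7.png",cv2.resize(t["pixels"][:320,180:580],None,fx=1.8,fy=1.8,interpolation=cv2.INTER_CUBIC))
t=viewer.capture("top");np.savez("top7.npz",**t);cv2.imwrite("pics/top7.png",cv2.resize(t["pixels"][60:360,100:500],None,fx=2,fy=2))
print(r.get_state()["contact_force"])
E
```

```text
[-16.64922806  -5.35060553  13.69887308]
```

View pics/sc7.png

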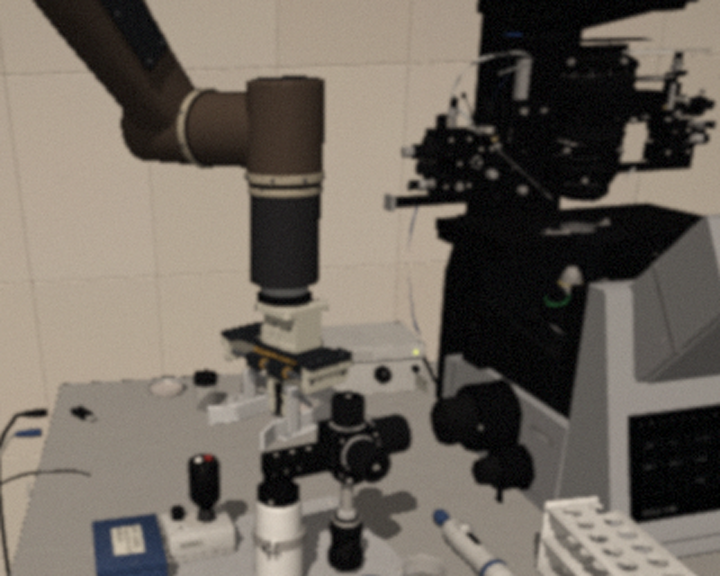

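View pics/top7.png

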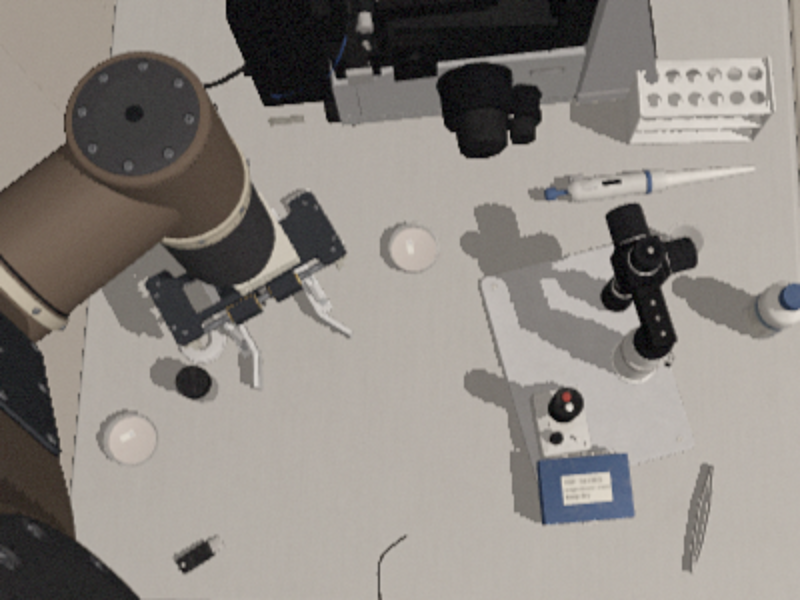

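```bash
python3 - <<'E'
from h import *
from plant import r
s=r.get_state();t=dict(np.load("top7.npz"));R=Ro.from_euler('xyz',s["eef_rot"],degrees=True).as_matrix()
im=cv2.resize(t["pixels"][60:360,100:500],None,fx=2,fy=2)
def pp(P): u,v=pix(t,P);return int((u-100)*2),int((v-60)*2)
for h,c in((.066,(0,255,0)),(.10,(0,255,255))):
    q=[pp(s["tcp_pos"]+R@np.array([-h,y,z])) for y,z in((.0965,.039),(.0965,-.039),(-.0965,-.039),(-.0965,.039))]
    cv2.polylines(im,[np.int32(q)],True,c,1)
cv2.circle(im,pp(s["tcp_pos"]),3,(0,0,255),-1)
for y in(.047,-.047): cv2.circle(im,pp([*bay2w(.002,y),.07]),3,(255,0,0),-1)
cv2.imwrite("pics/top7o.png",cv2.resize(im[130:430,100:400],None,fx=2,fy=2))
d=t["depth"];v,u=np.mgrid[0:480,0:640];X=np.stack([(u-t["cx"])/t["fx"]*d,(v-t["cy"])/t["fy"]*d,d],-1)
W=(X-np.ravel(t["tvec"]))@cv2.Rodrigues(t["rvec"])[0]
for a,b in((315,225),(180,300),(330,250),(330,290),(225,325),(240,345)): 
    q=W[60+b//2,100+a//2];print((a,b),q.round(3),(1e3*w2bay(q)).round(0))
E
```

```text
(315, 225) [0.592 0.166 0.117] [ 30. -83.]
(180, 300) [0.511 0.298 0.112] [31. 72.]
(330, 250) [0.565 0.148 0.116] [ -2. -83.]
(330, 290) [ 0.555  0.162 -0.001] [ -3. -66.]
(225, 325) [0.498 0.264 0.065] [ 2. 50.]
(240, 345) [0.489 0.259 0.005] [-8. 51.]
```

View pics/top7o.png

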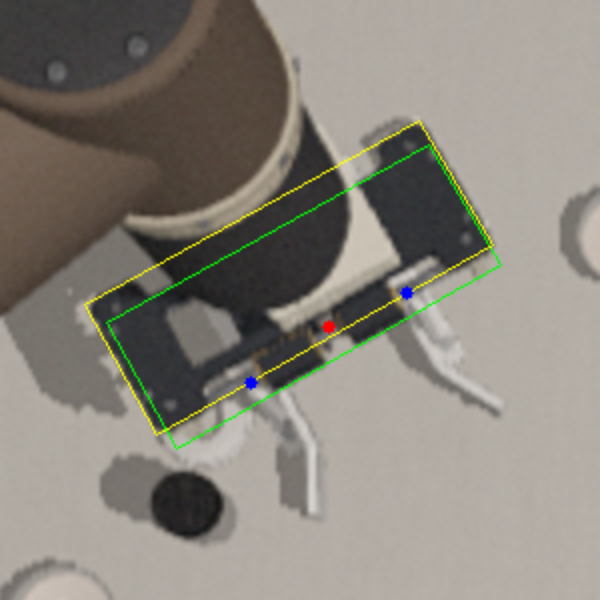

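```bash
python3 - <<'E'
from h import *
from plant import r
s=r.get_state();c=dict(np.load("sc7.npz"))
for z in(.0,.05,.1,.2,.25,.3,.35,.4,.45): print(z,[round(1.8*a) for a in np.subtract(pix(c,[*s["tcp_pos"][:2],z]),(180,0))])
d=c["depth"]
v,u=np.mgrid[0:480,0:640];X=np.stack([(u-c["cx"])/c["fx"]*d,(v-c["cy"])/c["fy"]*d,d],-1)
W=(X-np.ravel(c["tvec"]))@cv2.Rodrigues(c["rvec"])[0]
for a,b in((285,100),(285,175),(285,240),(285,300),(300,335),(290,375),(278,370),(278,400),(330,375),(270,355),(255,360)):
    q=W[int(b/1.8),int(a/1.8)+180];print((a,b),q.round(3),(1e3*w2bay(q)).round(0))
cv2.imwrite("pics/sc7c.png",cv2.resize(c["pixels"][170:270,280:400],None,fx=6,fy=6,interpolation=cv2.INTER_CUBIC))
t=dict(np.load("top7.npz"));d=t["depth"];X=np.stack([(u-t["cx"])/t["fx"]*d,(v-t["cy"])/t["fy"]*d,d],-1)
W=(X-np.ravel(t["tvec"]))@cv2.Rodrigues(t["rvec"])[0]
print("blocks")
for a,b in((290,360),(275,370),(375,305),(365,325),(375,315),(330,327)):
    q=W[60+int((b/2+130)/2),100+int((a/2+100)/2)];print((a,b),q.round(3),(1e3*w2bay(q)).round(0))
E
```

```text
0.0 [282, 420]
0.05 [282, 387]
0.1 [282, 353]
0.2 [282, 282]
0.25 [282, 244]
0.3 [281, 205]
0.35 [281, 164]
0.4 [281, 122]
0.45 [281, 78]
(285, 100) [0.544 0.189 0.428] [  1. -37.]
(285, 175) [0.543 0.188 0.343] [  0. -38.]
(285, 240) [0.543 0.19  0.265] [  2. -36.]
(285, 300) [0.545 0.202 0.186] [  9. -27.]
(300, 335) [0.561 0.182 0.142] [ 12. -52.]
(290, 375) [0.547 0.173 0.091] [ -4. -53.]
(278, 370) [0.532 0.185 0.095] [-10. -35.]
(278, 400) [0.539 0.237 0.03 ] [23.  6.]
(330, 375) [0.597 0.159 0.093] [ 31. -91.]
(270, 355) [0.528 0.227 0.101] [8. 3.]
(255, 360) [0.506 0.231 0.093] [-8. 18.]
blocks
(290, 360) [0.506 0.237 0.095] [-5. 23.]
(275, 370) [0.501 0.244 0.098] [-6. 32.]
(375, 305) [0.535 0.195 0.098] [ -3. -28.]
(365, 325) [0.525 0.198 0.097] [ -9. -20.]
(375, 315) [0.532 0.195 0.097] [ -6. -26.]
(330, 327) [0.526 0.217 0.094] [ 1. -4.]
```

View pics/sc7c.png

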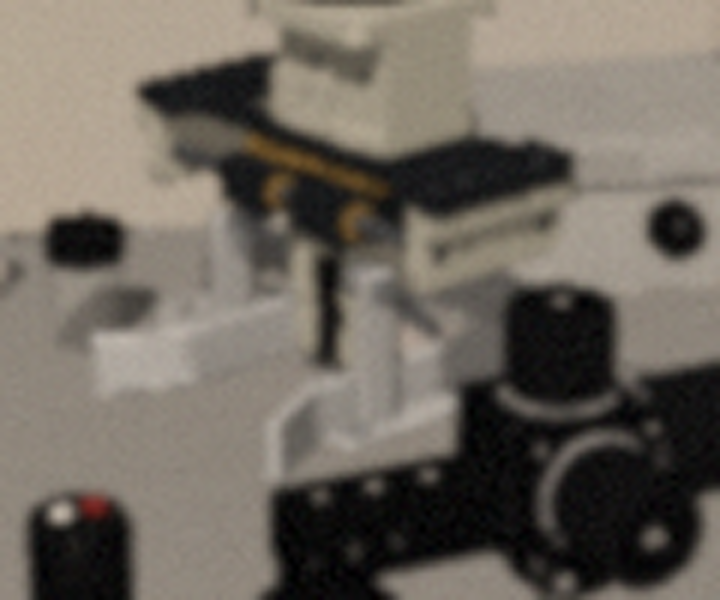

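Forces reached about 33 N. The flap arm is at about 50° and the force line points roughly through the hinge, which suggests the plate is friction-locked on the upright finger face. I'll back off, lean the fingers 8° (tips forward) so the face cams the plate upward, and push on gently.

```bash
python3 -m creep '[{"ax":0,"ay":0,"az":0,"tx":0,"ty":0,"tz":-0.005,"fingers":0.01},{"ax":0,"ay":0,"az":0,"tx":0,"ty":0,"tz":-0.009,"fingers":0.01},{"ax":0,"ay":-4,"az":0,"tx":0,"ty":0,"tz":-0.009,"fingers":0.01},{"ax":0,"ay":-8,"az":0,"tx":0,"ty":0,"tz":-0.009,"fingers":0.01},{"ax":0,"ay":-8,"az":0,"tx":0,"ty":0,"tz":-0.009,"fingers":0.01}]'; python3 - <<'E'
from h import *
from plant import r,viewer
s=r.get_state();print(w2bay(s["tcp_pos"]),s["tcp_pos"][2],s["contact_force"]);plan(*bay2w(.0335,.0),.0105)
t=viewer.capture("scene");cv2.imwrite("pics/sc8.png",cv2.resize(t["pixels"][170:270,280:400],None,fx=6,fy=6,interpolation=cv2.INTER_CUBIC))
E
```

```text
time_s: 6.95
tcp_pos: [0.5414, 0.2313, 0.0098]
eef_rot: [0.1, 82.0, 31.9]
contact_force: [-0.6, -0.2, -0.4]
gripper_width: 0.0099
[ 0.02177538 -0.0002333 ] 0.009827614963813871 [-0.64329767 -0.2394236  -0.43641425]
t 6.95 tcp [0.5414 0.2313 0.0098] F [-0.6 -0.2 -0.4] w 0.0099
 shift mm [ 1.   0.3 11.7]  turn [-0.12  8.02 -0.  ]
```

View pics/sc8.png

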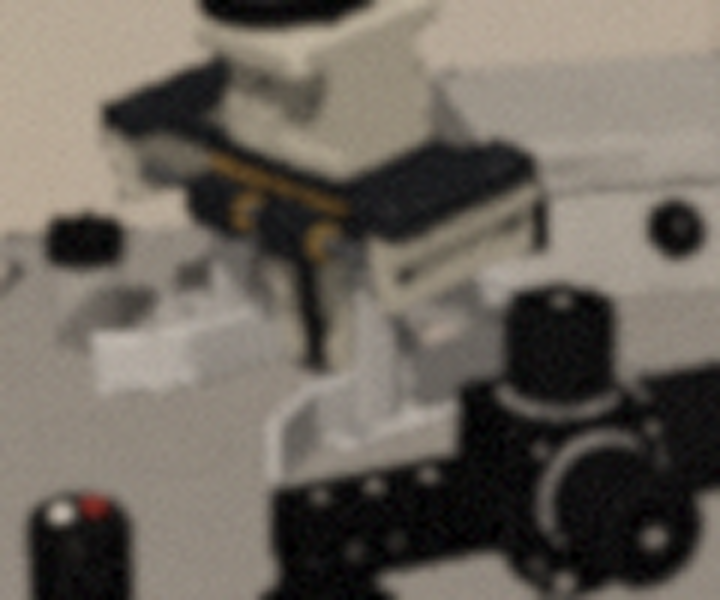

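```bash
python3 -m creep '[{"ax":0,"ay":0,"az":0,"tx":0,"ty":0,"tz":0.003,"fingers":0.01},{"ax":0,"ay":0,"az":0,"tx":0.0005,"ty":0,"tz":0.005,"fingers":0.01},{"ax":0,"ay":0,"az":0,"tx":0.0005,"ty":0,"tz":0.007,"fingers":0.01},{"ax":0,"ay":0,"az":0,"tx":0.0005,"ty":0,"tz":0.008,"fingers":0.01}]'; python3 - <<'E'
from h import *
from plant import r,viewer
s=r.get_state();print(w2bay(s["tcp_pos"]),s["tcp_pos"][2],s["contact_force"]);plan(*bay2w(.0335,.0),.0105)
E
```

```text
time_s: 7.4
tcp_pos: [0.5498, 0.2367, 0.0104]
eef_rot: [-0.1, 82.1, 31.7]
contact_force: [-3.2, -1.6, 2.4]
gripper_width: 0.0097
[ 0.03176853 -0.00014725] 0.010389636473337991 [-3.21796777 -1.56542936  2.39567076]
t 7.4 tcp [0.5498 0.2367 0.0104] F [-3.2 -1.6  2.4] w 0.0097
 shift mm [0.1 0.2 1.7]  turn [-0.11  7.93  0.02]
```

Pushed through: front face at about 41 mm with low force. Withdrawing straight back now.

```bash
python3 -m creep '[{"ax":0,"ay":0,"az":0,"tx":-0.001,"ty":0,"tz":-0.006,"fingers":0.01},{"ax":0,"ay":0,"az":0,"tx":-0.002,"ty":0,"tz":-0.015,"fingers":0.01},{"ax":0,"ay":0,"az":0,"tx":-0.0035,"ty":0,"tz":-0.025,"fingers":0.01},{"ax":0,"ay":0,"az":0,"tx":-0.005,"ty":0,"tz":-0.035,"fingers":0.01},{"ax":0,"ay":0,"az":0,"tx":-0.0062,"ty":0,"tz":-0.045,"fingers":0.01}]'; python3 - <<'E'
from h import *
from plant import r,viewer
s=r.get_state();print(w2bay(s["tcp_pos"]),s["tcp_pos"][2],s["contact_force"]);plan(*bay2w(-.14,.0),.0105)
E
```

```text
time_s: 7.9
tcp_pos: [0.5102, 0.2123, 0.0107]
eef_rot: [0.0, 82.0, 31.8]
contact_force: [-0.1, -0.3, -0.3]
gripper_width: 0.0098
[-1.47646470e-02  3.66669548e-05] 0.010742359468131544 [-0.11638576 -0.29432021 -0.3172152 ]
t 7.9 tcp [0.5102 0.2123 0.0107] F [-0.1 -0.3 -0.3] w 0.0098
 shift mm [ -17.2   -0.3 -124. ]  turn [-0.1   8.02  0.  ]
```

```bash
python3 -m creep '[{"ax":0,"ay":0,"az":0,"tx":-0.0028,"ty":0,"tz":-0.02,"fingers":0.01},{"ax":0,"ay":0,"az":0,"tx":-0.0056,"ty":0,"tz":-0.04,"fingers":0.01},{"ax":0,"ay":0,"az":0,"tx":-0.0084,"ty":0,"tz":-0.06,"fingers":0.01},{"ax":0,"ay":0,"az":0,"tx":-0.011,"ty":0,"tz":-0.08,"fingers":0.01},{"ax":0,"ay":4,"az":0,"tx":-0.014,"ty":0,"tz":-0.1,"fingers":0.01}]'; python3 - <<'E'
from h import *
from plant import r,viewer
s=r.get_state();print(w2bay(s["tcp_pos"]),s["tcp_pos"][2],s["contact_force"]);plan(.43,-.03,.22)
t=viewer.capture("top");cv2.imwrite("pics/top9.png",cv2.resize(t["pixels"][140:300,140:340],None,fx=4,fy=4)[:600])
t=viewer.capture("scene");cv2.imwrite("pics/sc9.png",cv2.resize(t["pixels"][170:270,280:400],None,fx=6,fy=6,interpolation=cv2.INTER_CUBIC))
E
```

```text
time_s: 8.4
tcp_pos: [0.4216, 0.1564, 0.0101]
eef_rot: [-0.4, 86.2, 31.4]
contact_force: [1.1, -1.5, -0.6]
gripper_width: 0.0101
[-0.11956915 -0.00056273] 0.010071701211756323 [ 1.11099428 -1.49682579 -0.55869328]
t 8.4 tcp [0.4216 0.1564 0.0101] F [ 1.1 -1.5 -0.6] w 0.0101
 shift mm [-215.5 -162.9  -76.8]  turn [-0.12  3.82  0.03]
```

View pics/top9.png

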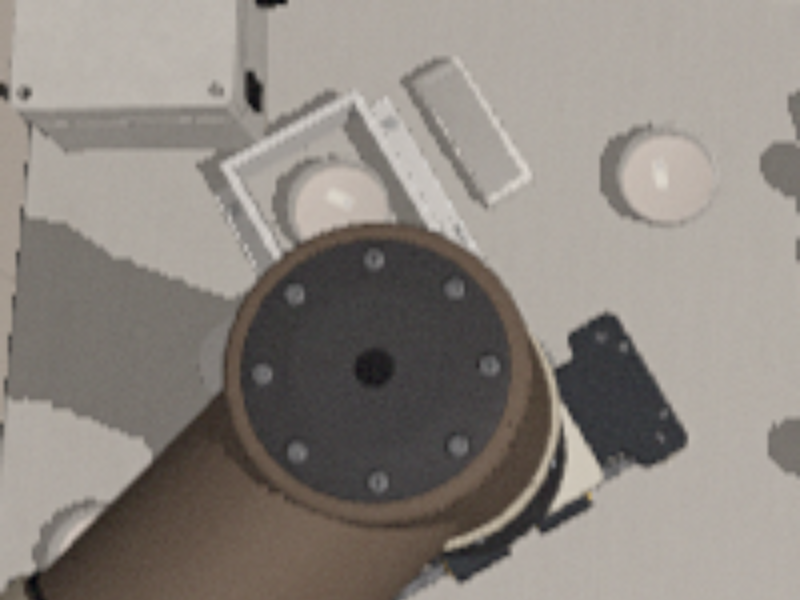

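View pics/sc9.png

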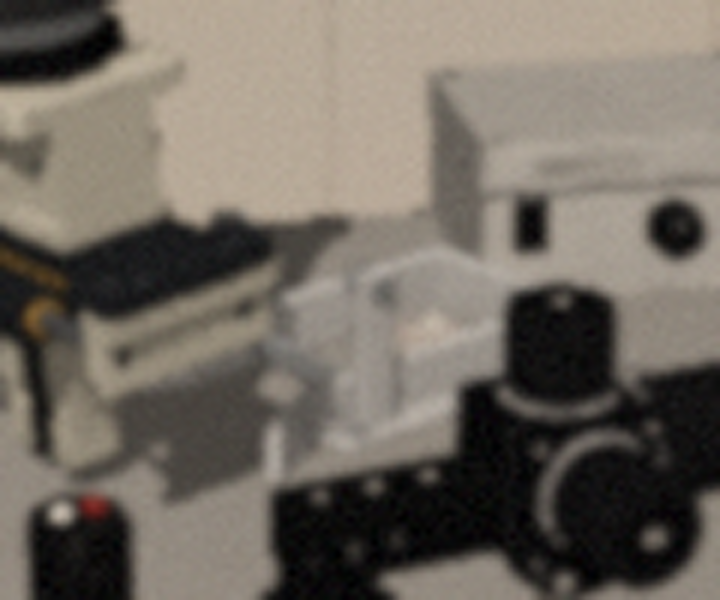

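Dish is in the bay. I'll raise the tool and move aside for a clear view.

```bash
python3 -m creep '[{"ax":0,"ay":3.8,"az":0,"tx":-0.045,"ty":0,"tz":-0.01,"fingers":0.01},{"ax":0,"ay":3.8,"az":0,"tx":-0.09,"ty":0,"tz":-0.015,"fingers":0.01},{"ax":0,"ay":3.8,"az":0,"tx":-0.135,"ty":-0.01,"tz":-0.015,"fingers":0.01},{"ax":0,"ay":3.8,"az":0,"tx":-0.18,"ty":-0.03,"tz":-0.015,"fingers":0.01},{"ax":0,"ay":3.8,"az":0,"tx":-0.215,"ty":-0.06,"tz":-0.02,"fingers":0.01}]'
python3 -m creep '[{"ax":0,"ay":0,"az":0,"tx":0,"ty":-0.04,"tz":-0.01,"fingers":0.01},{"ax":0,"ay":0,"az":0,"tx":0,"ty":-0.08,"tz":-0.025,"fingers":0.01},{"ax":0,"ay":0,"az":0,"tx":0,"ty":-0.12,"tz":-0.045,"fingers":0.01},{"ax":0,"ay":0,"az":0,"tx":0,"ty":-0.16,"tz":-0.06,"fingers":0.01},{"ax":0,"ay":0,"az":0,"tx":0,"ty":-0.2,"tz":-0.075,"fingers":0.01}]'
python3 - <<'E'
from h import *
from plant import r,viewer
t=viewer.capture("top");np.savez("topA.npz",**t);cv2.imwrite("pics/topA.png",cv2.resize(t["pixels"][140:290,140:340],None,fx=4,fy=4,interpolation=cv2.INTER_CUBIC))
cv2.imwrite("pics/topAf.png",t["pixels"])
t=viewer.capture("scene");cv2.imwrite("pics/scA.png",cv2.resize(t["pixels"][190:270,280:400],None,fx=6,fy=6,interpolation=cv2.INTER_CUBIC))
E
```

```text
time_s: 9.0
tcp_pos: [0.4289, 0.0906, 0.2269]
eef_rot: [-7.5, 89.4, 24.3]
contact_force: [1.0, 0.4, -0.6]
gripper_width: 0.0106
time_s: 9.5
tcp_pos: [0.4698, -0.1216, 0.2236]
eef_rot: [-24.9, 89.6, 6.8]
contact_force: [1.0, 1.0, 0.8]
gripper_width: 0.0102
```

View pics/topA.png

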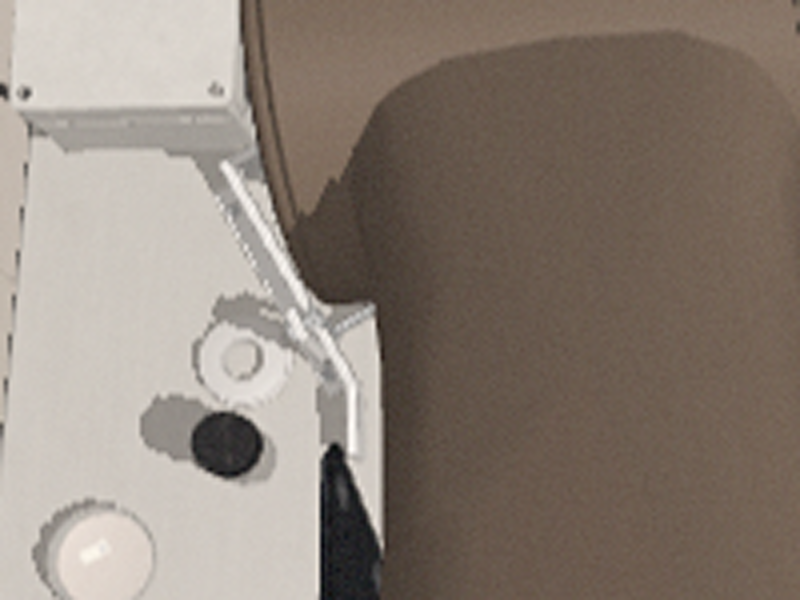

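View pics/topAf.png

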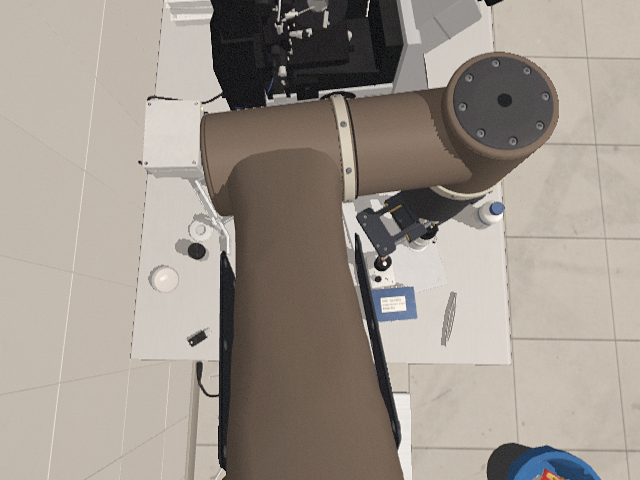

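View pics/scA.png

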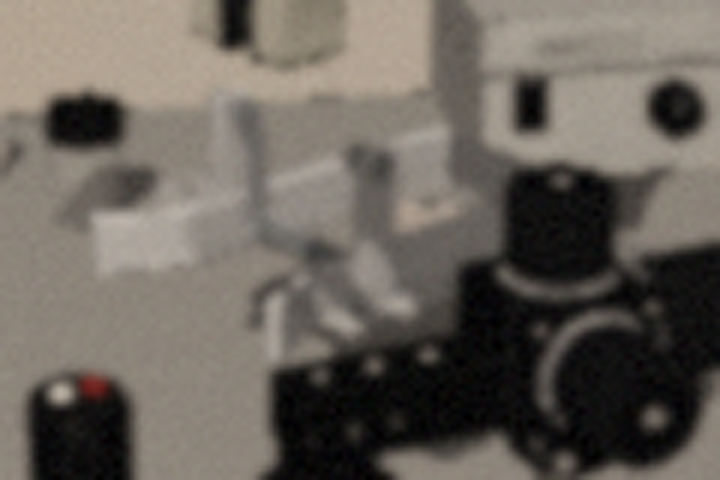

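```bash
python3 -m creep '[{"ax":0,"ay":0,"az":0,"tx":-0.005,"ty":-0.035,"tz":-0.035,"fingers":0.01},{"ax":0,"ay":0,"az":0,"tx":-0.01,"ty":-0.06,"tz":-0.075,"fingers":0.01},{"ax":0,"ay":0,"az":0,"tx":-0.01,"ty":-0.085,"tz":-0.115,"fingers":0.01},{"ax":0,"ay":0,"az":0,"tx":-0.01,"ty":-0.11,"tz":-0.155,"fingers":0.01},{"ax":0,"ay":0,"az":0,"tx":-0.01,"ty":-0.135,"tz":-0.195,"fingers":0.01}]'
python3 -m creep '[{"ax":0,"ay":0,"az":0,"tx":0,"ty":-0.03,"tz":-0.035,"fingers":0.01},{"ax":0,"ay":0,"az":0,"tx":0,"ty":-0.06,"tz":-0.07,"fingers":0.01},{"ax":0,"ay":0,"az":0,"tx":0,"ty":-0.09,"tz":-0.105,"fingers":0.01},{"ax":0,"ay":0,"az":0,"tx":0,"ty":-0.12,"tz":-0.14,"fingers":0.01},{"ax":0,"ay":0,"az":0,"tx":0,"ty":-0.15,"tz":-0.17,"fingers":0.01}]'
python3 - <<'E'
from h import *
from plant import r,viewer
t=viewer.capture("top");np.savez("topB.npz",**t);cv2.imwrite("pics/topB.png",cv2.resize(t["pixels"][140:290,140:340],None,fx=4,fy=4,interpolation=cv2.INTER_CUBIC))
cv2.imwrite("pics/topBf.png",t["pixels"])
t=viewer.capture("scene");cv2.imwrite("pics/scB.png",cv2.resize(t["pixels"][190:270,280:400],None,fx=6,fy=6,interpolation=cv2.INTER_CUBIC))
E
```

```text
time_s: 10.1
tcp_pos: [0.3739, -0.3388, 0.2329]
eef_rot: [-36.4, 89.7, -4.6]
contact_force: [0.7, 0.3, -0.1]
gripper_width: 0.0098
time_s: 10.6
tcp_pos: [0.3082, -0.5565, 0.2319]
eef_rot: [-43.4, 89.8, -11.7]
contact_force: [1.1, 0.5, -0.3]
gripper_width: 0.01
```

View pics/topB.png

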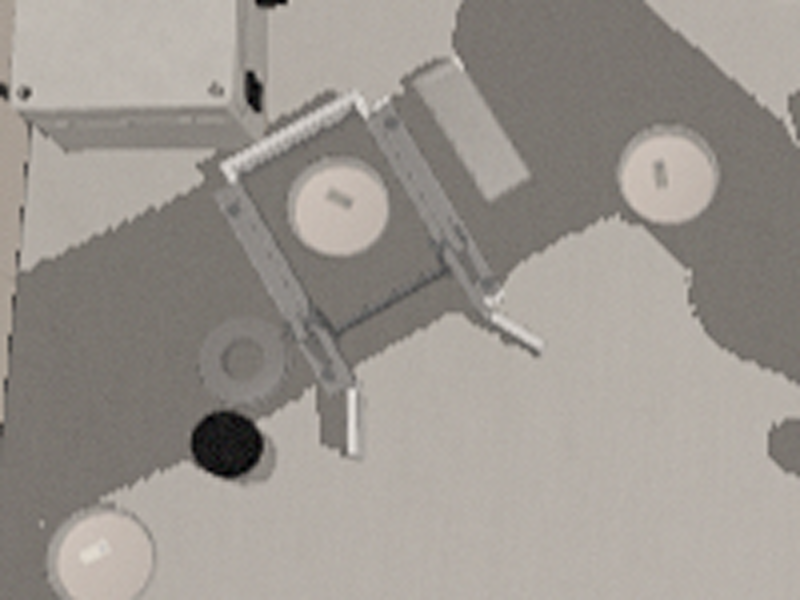

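View pics/topBf.png

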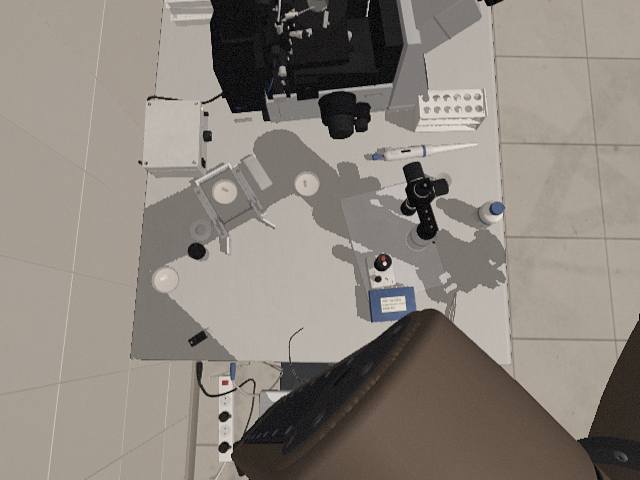

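View pics/scB.png

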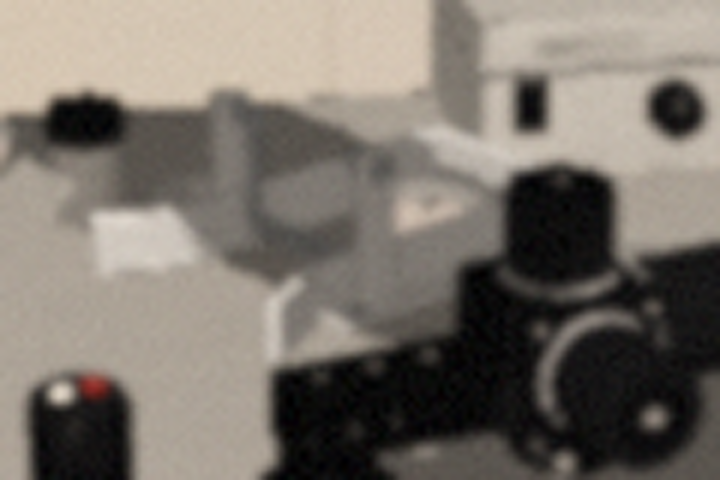

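```bash
python3 - <<'E'
from h import *
t=dict(np.load("topB.npz"));q=world(t,140+339.5/4-.5,140+206.5/4-.5,.015);print(1e3*w2bay(q))
d=t["depth"];a=d[186:196,219:229];print(np.median(a))
X=np.array([(224.5-t["cx"])/t["fx"],(191-t["cy"])/t["fy"],1])*np.median(a);print((X-np.ravel(t["tvec"]))@cv2.Rodrigues(t["rvec"])[0])
b=dict(np.load("top0.npz"));D=cv2.absdiff(t["pixels"],b["pixels"]);cv2.imwrite("pics/cmp.png",cv2.resize(np.hstack([b["pixels"][195:235,205:265],t["pixels"][195:235,205:265]]),None,fx=6,fy=6,interpolation=cv2.INTER_CUBIC))
E
```

```text
[66.77253246 -3.06269284]
1.0457234
[0.58173513 0.25271923 0.01383059]
```

View pics/cmp.png

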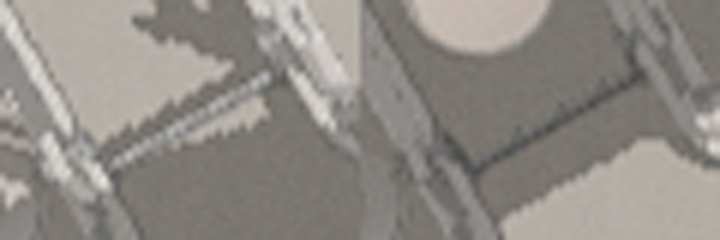

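```bash
python3 -c "
from plant import r,order
s=r.get_state();print(s['time_s'],s['contact_force'],s['qd'].round(2));print(order.close_job())"
```

```text
10.7 [ 0.66435008  0.47738289 -1.20246142] [ 3.17 -2.8  -3.38 -1.3   0.04 -3.23]
the job is handed in; nothing more can be done
None
```

The dish is in the bay, flat on the worktop, and the flap has swung shut behind it. I handed the job in at 10.7 s of the 51 s allowed. The dish was the one nearest the base, 0.46 m away. I pushed it in with nearly shut fingertips.

**One jam:** at about 37 mm past the hinge, the upright fingers stuck, with a wrist force of about 33 N. My best reading is friction between the flap plate and the finger faces. I did not confirm whether the gripper's body touched a hinge post; the force is below the 40 N limit either way. I backed off, leaned the fingers 8° with the tips forward, and finished the push to about 41 mm at about 4 N. I then drew the fingers straight back out.

**Last checks:**
- **Flap:** it hangs where it did at the start, within about 2 mm, so it is not resting on the dish.
- **Dish:** it is about 3 mm off centre. The depth reading puts its top at about 14 mm, which fits it lying flat.
- **Other things:** the ring, case, cap box, bottle and the two other dishes look unmoved. The forceps are partly hidden by the arm, and I did not check the beaker closely.

**Disagreement:** the overhead camera puts the dish's near edge at about 38 mm, and the finger position puts it at about 41 mm. The wrist camera suggests the bay lies about 2 mm further in than I assumed, which would make the range about 36–41 mm. All of these are inside the 35–50 mm wanted.

At hand-in the arm was clear of everything but still settling, at up to about 3°/s.

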